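# Unscrew the thermal mug and stow its cap

## Robot

A 6-joint arm with a two-finger parallel gripper is mounted at the origin on the work surface. World frame = base frame: x ahead of the robot, y to its left, z up, the work surface at z = 0. Lengths are in m, angles in degrees, forces in N, time in s.
With the tool pointing down it reaches from about 0.325 to 0.85 m from the base axis. Payload 15.5 kg.
Tool frame: the origin (TCP) lies midway between the tips of the shut fingers; the grasp point (between the pads) lies 19 mm behind it; z points along the fingers, y is the line along which they close (so a half turn about z gives the same grasp; the last joint's range is limited). The gripper opens to 91 mm and grips with 3 to 60 N. Pads are 32 mm wide; open, the fingers measure 118 mm over their backs; the gripper's body (76 mm by 178 mm) begins 60 mm behind the grasp point.
Start: joints at [-78.237, 28.281, 77.091, -0, 74.628, -5.472], TCP at [0.185, -0.597, 0.214] pointing down, gripper open.
Joint ranges: [-166.48, 166.48], [-47.26, 123.95], [12.59, 153.08], [-70.14, 250.14], [6.76, 159.57], [-176.63, 176.63]. Speed limits (degrees/s): [108.29, 108.29, 147.25, 172.46, 172.46, 172.46].

## Interface

Orientations are given as a 3x3 rotation matrix whose columns are the frame's x, y, z axes.
In Python, from bench import ctrl gives the robot as it stands. The module is installed in compiled form; this text tells all that it offers. Calls block until the motion is done:
- ctrl.goto(position, orientation): joint-space move of the TCP to a pose.
- ctrl.move_l(position, vel=0.15, ori=None, contact_N=None): straight line of the TCP; ori=None keeps the orientation; vel is the mean speed in m/s. With contact_N (N) it stops when the force on the tool has changed by that much, and returns True; else False.
- ctrl.movej(angles): joint-space move.
- ctrl.command_gripper(opening): opening from 0.0 (shut) to 1.0 (fully open); the grip force is fixed at half the most; returns when the fingers have stopped.
- ctrl.sleep(seconds).
- ctrl.ik(position, orientation): joint angles nearest the present ones, or None.
- ctrl.read_camera(name): name is "scene" or "top"; returns the picture (420x560x3 uint8, blue, green, red); there is no depth.
- ctrl.camera_params(name): a dict with "fx", "fy", "cx", "cy" (pixels), "pose" (4x4, takes a point from camera to world coordinates). Camera axes: x right, y up, looking along -z (the intrinsics and any distortion apply to the point x, -y, -z); pixel columns grow to the right and rows downward; lengths in m; the calibration is good to about 2 mm. A picture is of the moment at which its call begins. camera_params takes no time and is no camera call.
A pose or a line that the arm cannot do raises ctrl.MotionError and nothing moves.
- ctrl.sign_off(): hands the job in; it is judged then, once.
Readings, each from a call of its own:
- ctrl.current_t(): time.
- ctrl.current_q(): joint angles.
- ctrl.current_dq(): joint speeds.
- ctrl.current_effort(): joint torques, N m.
- ctrl.current_tool_pos(): TCP position.
- ctrl.current_eef_rot(): TCP orientation.
- ctrl.current_contact_force(): force on the tool from outside, world axes, zero at the start.
- ctrl.current_wrist_torque(): the same for the moment, N m.
- ctrl.current_grip_width(): opening from 0.0 (shut) to 1.0 (fully open).
- ctrl.current_grasp_force(): force on a finger pad.
Only numpy, scipy, OpenCV 4.12 (cv2) and the standard library are available. Lean on these libraries where they do the work, as an engineer would, in place of code of your own. Each camera call takes 0.05 s, during which the arm holds its last target. There are 200 camera calls.

## Task

Lift the steel cup off the top of the red thermal mug and stand it mouth down on the bare table, then unscrew the mug's cap counter-clockwise by its rim, regripping as often as needed until it lifts free, and set it down upright on the wooden cutting board. Let go, take the cap again by the small swivel knob on its top, and lower it upright into the open aluminium tin; never tip the cap over, leave the kettle, bowl and tin lid alone, and leave the tin and board about where they are.

Things in the scene. Friction and masses are not known exactly. Their poses are not given: they have to be found in the camera images.
- mug: Red thermal mug, clamped to the table: it neither turns nor lifts. Origin: centre of its foot on the table, z up. Body 70 mm diameter with a flat shoulder at height 100 mm. Two clamp jaws at the foot reach 48 mm from the axis along its x, 30 mm high; the side handle reaches 65 mm along its +y, between heights 27 and 83 mm.
- mug_neck (a point): Centre of the mug's flat shoulder, 100 mm above the table, on the thread's axis. Above it stands the neck, 45 mm diameter, 31 mm high. Right-hand thread: the cap comes off counter-clockwise seen from above, after 3.7 to 4.2 rad from its start: 0.1 to 0.55 rad level, then climbing 3.5 mm per rad, about 12 mm; then it lifts straight off. Until then the thread holds it down.
- cap: Black ribbed screw cap, 52 mm outer diameter, skirt 34 mm high, about 0.1 kg, on the mug's neck, at first hidden under the cup. Origin: centre of the skirt's underside, z up; yaw turns with it. Screwed home, its underside is 4 mm above the mug's shoulder. It stays where it is when let go between twists (self-locking; about 1.5 mm of play).
- knob: Swivel knob on top of the cap: a straight red stub 18 mm in diameter and 26 mm high. Origin: centre of its foot, on the cap's top face (34 mm above the cap's origin), z up. It spins freely on the cap, so it carries the cap but cannot unscrew it.
- cup: Plain stainless cup upside down over the cap as a dust cover, standing on the mug's shoulder: 64 mm outer diameter, 72 mm high, 2.5 mm wall, closed top, 90 g. Origin: centre of its mouth (the lower rim), z towards its closed end, so z points up while it is mouth down. About 3.5 mm of play around the cap: lift it straight up at least 70 mm to clear the knob.
- board: Loose wooden cutting board, 150 mm along its x, 200 mm along its y, 15 mm thick, 0.7 kg. Origin: centre of its underside on the table.
- tin: Open aluminium tin standing on the table: 78 mm outer and 74 mm inner diameter, 36 mm high, 3 mm floor, 0.25 kg. Origin: centre of its underside. No room in it for fingers around the cap's rim; held by the knob the cap goes in.
- kettle: Stainless kettle with a hinged bail handle, 150 mm diameter, about 185 mm high with the handle up, 1.1 kg. Bystander. Origin: centre of its foot.
- bowl: Green collapsible silicone bowl, 130 mm rim diameter, 45 mm high. Bystander. Origin: centre of its foot.
- tin_lid: The tin's aluminium lid lying on the table, 82 mm diameter, 9 mm thick. Bystander. Origin: centre of its underside.

How it is judged (in metres and radians):
On the way, in this order (a step that is already met when the one before it is completed fails the run):
1. the cup stands mouth down on the bare table beside the mug, let go (height (world z) of cup below 0.006 m and angle between cup's own z axis and vertical below 0.1 rad and horizontal distance between cup and mug above 0.07 m and contact force between the fingers and cup below 0.1 N and linear speed of cup below 0.02 m/s), for 0.2 s.
2. the cap, unscrewed, stands upright on the cutting board, let go (x of cap in the frame of board between -0.075 and 0.075 m and y of cap in the frame of board between -0.1 and 0.1 m and z of cap in the frame of board between 0.01 and 0.02 m and angle between cap's own z axis and vertical below 0.1 rad and contact force between the fingers and cap below 0.1 N and linear speed of cap below 0.02 m/s), for 0.2 s.
3. the cap hangs from its knob in the fingers, clear of the board (contact force between the fingers and knob above 1 N and height (world z) of cap above 0.03 m), for 0.1 s.
At the end, for the whole second after the job is handed in: Cap upright (0.1 rad) and at rest on the tin's floor, within 16 mm of the tin's axis and 6 mm of its underside; tin on the table, tin and board within 60 mm of their starts; cup at rest mouth down on the bare table (0.1 rad), over 70 mm from the mug's axis (horizontal distance between cap and tin below 0.016 m and z of cap in the frame of tin below 0.006 m and angle between each of cap, tin, cup's own z axis and vertical below 0.1 rad and linear speed of each of cap, tin, cup below 0.02 m/s and height (world z) of each of tin, cup below 0.006 m and distance of each of tin, board from where it was at the start of the episode below 0.06 m and horizontal distance between cup and mug above 0.07 m); the robot touches nothing.
It fails at once if the kettle, bowl or tin lid is shifted by more than 30 mm (distance of any of kettle, bowl, tin_lid from where it was at the start of the episode above 0.03 m).
It fails at once if the cap is tipped over (more than 1 rad) (angle between cap's own z axis and vertical above 1 rad).
It also fails if it takes over 72 s, if anything falls off the work surface, if the arm or the gripper's body presses on something with over 40 N, if the wrist force passes 120 N, or if a joint passes its speed limit or range.

## Working session

There is one attempt and no reset: what is moved stays moved. The work goes in short steps, each a Python script; the robot and the scene stay as the last script left them, time stands still between calls to the robot, and variables do not carry over. Pictures are saved under pics/ and viewed, at most 10 in all, crops included, and the job is handed in when it is done.

```bash
mkdir -p pics; python3 - <<'E'
from bench import ctrl
import cv2,numpy as np
for n in("scene","top"):
    cv2.imwrite(f"pics/{n}0.png",ctrl.read_camera(n)); p=ctrl.camera_params(n); print(n,p)
print(ctrl.current_t(),ctrl.current_eef_rot())
E
```

```text
scene {'fx': 404.89165773467323, 'fy': 404.89165773467323, 'cx': 281.9796980938268, 'cy': 205.55473178110145, 'pose': array([[-0.41753719, -0.72456265,  0.54833536,  1.32078841],
       [ 0.90865395, -0.33511306,  0.24909283,  0.31182768],
       [ 0.00327098,  0.6022526 ,  0.79829888,  1.10467832],
       [ 0.        ,  0.        ,  0.        ,  1.        ]])}
top {'fx': 435.83319049849564, 'fy': 435.83319049849564, 'cx': 278.97828949710544, 'cy': 209.99500795392936, 'pose': array([[ 0.00210792,  0.9847602 , -0.17390487,  0.41667088],
       [-0.99999391,  0.00255952,  0.00237257, -0.00824956],
       [ 0.00278152,  0.17389881,  0.9847596 ,  1.35296767],
       [ 0.        ,  0.        ,  0.        ,  1.        ]])}
0.1 [[ 9.55085481e-01  2.96330348e-01 -2.19833944e-04]
 [ 2.96330409e-01 -9.55084874e-01  1.08314992e-03]
 [ 1.11010118e-04 -1.09964424e-03 -9.99999389e-01]]
```

View pics/scene0.png

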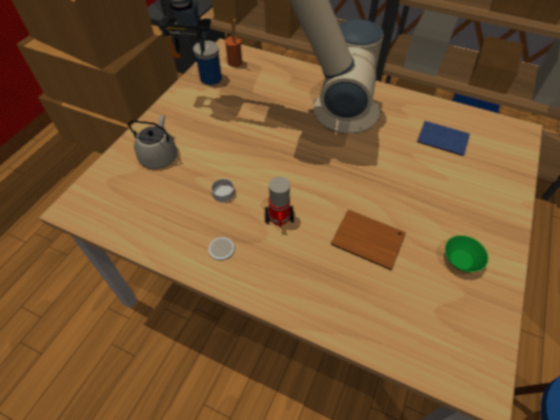

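View pics/top0.png

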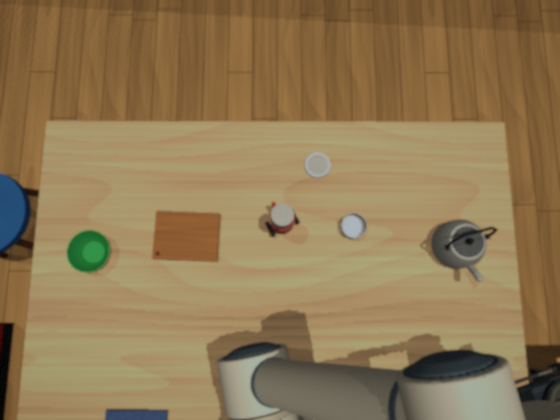

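The top view shows the board near (187,236), the mug and cup near (282,216), the open tin near (352,226), the lid near (317,164), the kettle near (460,243) and the bowl near (90,251). The scene view agrees. I'll enlarge the parts that matter.

```bash
cat > h.py <<'E'
from bench import ctrl
import cv2,numpy as np
P={n:ctrl.camera_params(n) for n in("scene","top")}
def ray(n,u,v):
    p=P[n];T=p["pose"];d=np.array([(u-p["cx"])/p["fx"],-(v-p["cy"])/p["fy"],-1.])
    return T[:3,3],T[:3,:3]@d
def onz(n,u,v,z):
    o,d=ray(n,u,v);return (o+d*(z-o[2])/d[2])
def proj(n,X):
    p=P[n];T=p["pose"];c=T[:3,:3].T@(np.asarray(X,float)-T[:3,3])
    return np.array([p["cx"]+p["fx"]*c[0]/-c[2],p["cy"]-p["fy"]*c[1]/-c[2]])
def crop(im,x0,y0,w,h,s):
    return cv2.resize(im[y0:y0+h,x0:x0+w],None,fx=s,fy=s,interpolation=cv2.INTER_CUBIC)
E
python3 - <<'E'
from h import *
t=cv2.imread("pics/top0.png");s=cv2.imread("pics/scene0.png")
a=crop(t,260,190,110,60,7);b=crop(s,205,170,100,65,7)[:,:770]
cv2.imwrite("pics/c1.png",cv2.resize(np.vstack([np.pad(a,((0,0),(0,0),(0,0))),np.pad(cv2.resize(b,None,fx=.5,fy=.5),((0,0),(0,420),(0,0)))[:,:770]]) if 0 else a,None,fx=1,fy=1))
cv2.imwrite("pics/c2.png",b)
# board mask
hsv=cv2.cvtColor(t,cv2.COLOR_BGR2HSV);print(hsv[240,180],hsv[240,240])
m=cv2.inRange(hsv,(0,120,60),(15,255,190));m[:200]=0;m[270:]=0;m[:,:145]=0;m[:,230:]=0
c=max(cv2.findContours(m,0,2)[0],key=cv2.contourArea);r=cv2.minAreaRect(c);print(r,cv2.contourArea(c))
box=np.array([onz("top",*q,.015) for q in cv2.boxPoints(r)]);print(box.round(4),box.mean(0))
# red
m=cv2.inRange(hsv,(0,180,60),(6,255,255))|cv2.inRange(hsv,(174,150,60),(180,255,255));m[:190]=0;m[250:]=0;m[:,:255]=0;m[:,310:]=0
print(np.argwhere(m)[:, ::-1].min(0),np.argwhere(m)[:, ::-1].max(0))
E
```

```text
[ 13 164 138] [ 20  93 172]
((186.10000610351562, 235.80001831054688), (64.93295288085938, 47.45100402832031), 2.602562189102173) 2919.0
[[0.5029 0.3744 0.015 ]
 [0.65   0.3754 0.015 ]
 [0.6412 0.1732 0.015 ]
 [0.4944 0.176  0.015 ]] [0.57211036 0.27476478 0.015     ]
[273 203] [277 230]
```

View pics/c1.png

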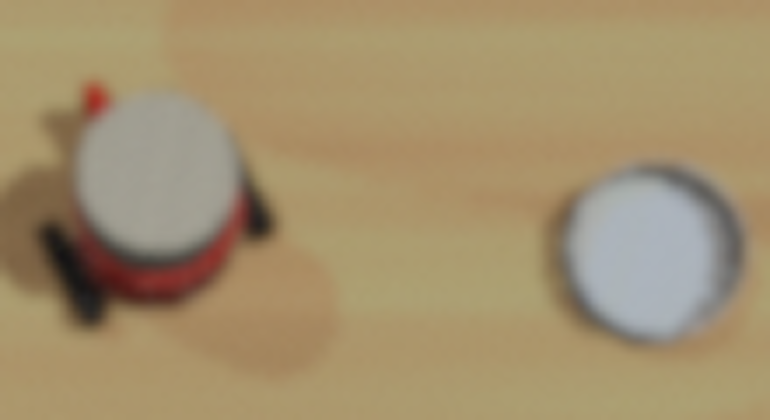

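View pics/c2.png

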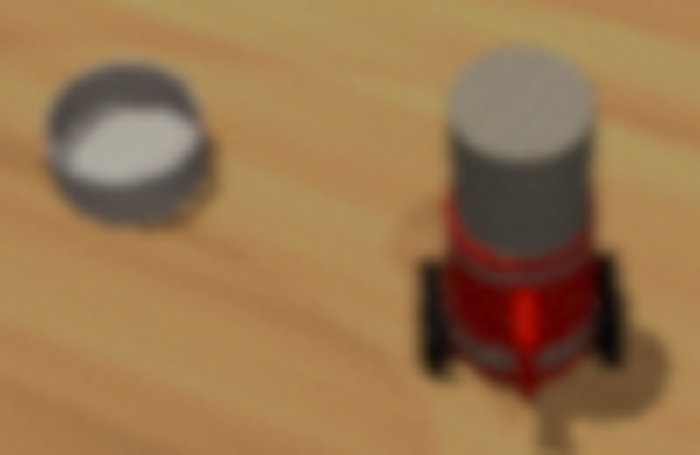

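The crops show the cup's top disc centred at about (282.2,214.0) in the top view and (279.3,184.4) in the scene view. The tin rim is centred at about (352.9,225.9) and (222.6,187.6). The mug handle points toward +x, slightly +y.

```bash
python3 - <<'E'
from h import *
for nm,z,a,b in(("cup",.172,(282.15,214.0),(279.3,184.4)),("tin",.036,(352.9,225.9),(222.6,187.6))):
    print(nm,onz("top",*a,z),onz("scene",*b,z))
# contours by saturation
for n,box,z in(("top",(335,210,35,35),.036),("top",(262,195,40,45),.172),("scene",(200,170,45,40),.036),("scene",(262,170,35,45),.172)):
    im=cv2.imread(f"pics/{n}0.png");x,y,w,h=box
    c=im[y:y+h,x:x+w].astype(int)
    m=((c.max(2)-c.min(2))<35)&(c.max(2)>(110 if z>.1 else 40));m=m.astype(np.uint8)*255
    k=max(cv2.findContours(m,0,1)[0],key=cv2.contourArea);k=cv2.convexHull(k)
    bx=cv2.boundingRect(k);ctr=np.array([x+bx[0]+(bx[2]-1)/2,y+bx[1]+(bx[3]-1)/2]);print(n,z,bx,ctr,onz(n,*ctr,z))
for n,u,v in(("top",317,164),("top",460,243),("top",90,251)):print(onz(n,u,v,0.02))
E
```

```text
cup [ 0.61407524 -0.01983177  0.172     ] [ 0.61119918 -0.01973812  0.172     ]
tin [ 0.6005631 -0.2370094  0.036    ] [ 0.6020841  -0.23798181  0.036     ]
top 0.036 (5, 3, 27, 26) [353.  225.5] [ 0.60179521 -0.23734836  0.036     ]
top 0.172 (9, 8, 24, 23) [282.5 214. ] [ 0.61407771 -0.02079332  0.172     ]
scene 0.036 (12, 9, 22, 23) [222.5 190. ] [ 0.61145218 -0.23302313  0.036     ]
scene 0.172 (8, 8, 19, 15) [279. 185.] [ 0.61370647 -0.01956625  0.172     ]
[ 0.8002324  -0.13150881  0.02      ]
[ 0.55067459 -0.56711356  0.02      ]
[0.52351364 0.56490764 0.02      ]
```

```bash
cat >> h.py <<'E'
def R(yaw):
    c,s=np.cos(np.radians(yaw)),np.sin(np.radians(yaw));return np.array([[c,s,0],[s,-c,0],[0,0,-1.]])
def st(tag=""):
    print(tag,round(ctrl.current_t(),2),ctrl.current_tool_pos().round(4),"q6",round(ctrl.current_q()[5],1),"F",np.round(ctrl.current_contact_force(),1),"w",round(ctrl.current_grip_width()*91,1),"g",round(float(ctrl.current_grasp_force()),1))
E
python3 - <<'E'
from h import *
M=np.array([.613,-.020]);Y=30
ctrl.goto([*M,.25],R(Y));st()
ctrl.move_l([*M,.128],vel=.15,contact_N=8);st("down")
ctrl.command_gripper(0.0);st("grip")
ctrl.move_l([*M,.23],vel=.08);st("lift")
C=[.45,-.13]
ctrl.move_l([*C,.23],vel=.3);ctrl.move_l([*C,.05],vel=.2);st()
print(ctrl.move_l([*C,.015],vel=.03,contact_N=4));st("placed")
ctrl.command_gripper(1.0);st("open")
ctrl.move_l([*C,.14],vel=.2);st()
ctrl.sleep(.2)
t=ctrl.read_camera("top");s=ctrl.read_camera("scene");cv2.imwrite("pics/top1.png",t);cv2.imwrite("pics/scene1.png",s)
cv2.imwrite("pics/v1.png",np.vstack([crop(t,230,180,140,100,4)[:, :560],np.zeros((5,560,3),np.uint8),crop(s,205,150,140,48,4)]))
E
```

```text
2.65 [ 0.613  -0.0208  0.2499] q6 52.5 F [ 0.1 -0.7  0.6] w 91.5 g 0.0
down 3.62 [ 0.6135 -0.0201  0.1288] q6 52.6 F [-0.4 -0.1  0.1] w 90.8 g 0.0
grip 4.15 [ 0.6132 -0.02    0.1283] q6 52.6 F [-0.7  0.6  4.6] w 63.9 g 30.0
lift 5.58 [ 0.6127 -0.02    0.2295] q6 52.6 F [ 0.  -0.4 -0.7] w 64.3 g 30.0
 7.43 [ 0.4507 -0.13    0.0506] q6 36.6 F [-0.6 -0.  -0.5] w 63.8 g 30.0
True
placed 8.18 [ 0.4499 -0.13    0.028 ] q6 36.6 F [ 0.1  1.3 -1.7] w 64.3 g 30.0
open 8.78 [ 0.4498 -0.1299  0.0284] q6 36.6 F [0.1 0.8 0.4] w 90.9 g 0.0
 9.48 [ 0.4496 -0.1298  0.1393] q6 36.6 F [-0.6 -0.  -0.1] w 91.0 g 0.0
```

View pics/v1.png

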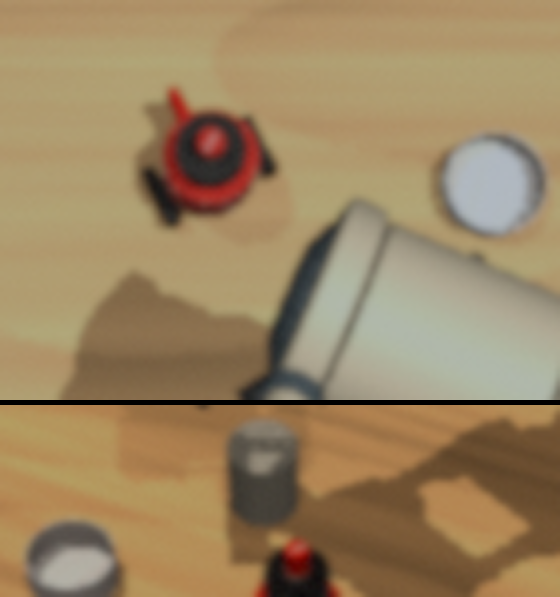

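The cup stands upright at the drop spot. In the top view the cap's black disc is centred near (282.6,217.1) and the knob top near (282.4,214.1). I'll go on to unscrewing in steps, watching the force.

```bash
python3 - <<'E'
from h import *
a=onz("top",282.6,217.1,.138);b=onz("top",282.4,214.1,.164);print(a,b)
M=np.array([.613,-.0203])
q1=np.degrees(np.arctan2(M[1],M[0]));Y0=q1+90-128
ctrl.move_l([.47,-.12,.24],vel=.25)
ctrl.goto([*M,.23],R(Y0));st()
print(ctrl.move_l([*M,.109],vel=.15,contact_N=8));st("down")
ctrl.command_gripper(0.0);st("grip")
z0=ctrl.current_tool_pos()[2]
for k in range(1,5):
    th=k*.25;z=.109+max(0,th-.3)*.0035
    ctrl.goto([*M,z],R(Y0+np.degrees(th)));st(f"{th:.2f}");print(np.round(ctrl.current_wrist_torque(),2))
E
```

```text
[ 0.61089017 -0.02144297  0.138     ] [ 0.61513386 -0.02060191  0.164     ]
 11.71 [ 0.6125 -0.0206  0.2295] q6 122.4 F [ 0.2 -0.1 -0.5] w 91.0 g 0.0
False
down 12.67 [ 0.6135 -0.0204  0.1098] q6 122.4 F [ 0.3 -0.2 -0.2] w 90.9 g 0.0
grip 13.36 [ 0.6121 -0.0214  0.1091] q6 122.4 F [-8.1 -9.6  6. ] w 50.9 g 30.0
0.25 13.72 [ 0.6122 -0.0213  0.1093] q6 108.1 F [-6.7 -8.9  8.7] w 51.0 g 30.0
[-1.43  1.27  0.17]
0.50 14.07 [ 0.6125 -0.0213  0.1102] q6 93.7 F [-6.7 -7.9 11. ] w 51.5 g 30.0
[-1.54  1.19  0.19]
0.75 14.43 [ 0.6125 -0.0212  0.111 ] q6 79.4 F [-6.2 -7.2 10.3] w 50.8 g 30.0
[-1.3   1.14  0.1 ]
1.00 14.79 [ 0.6125 -0.0209  0.1119] q6 65.1 F [-6.7 -6.3 11.2] w 51.1 g 30.0
[-1.11  1.2   0.09]
```

```bash
python3 - <<'E'
from h import *
M=np.array([.6118,-.0215])
q1=np.degrees(np.arctan2(-.0203,.613));Y0=q1+90-128
for k in range(1,12):
    th=1+k*.31;z=.1105+(th-.2)*.0035
    ctrl.goto([*M,z],R(Y0+np.degrees(th)))
    if k%2 or k>8: st(f"{th:.2f}")
E
```

```text
1.31 15.2 [ 0.6117 -0.0214  0.1143] q6 47.5 F [-0.5  1.   0.2] w 51.0 g 30.0
1.93 16.02 [ 0.6113 -0.0213  0.1164] q6 12.1 F [-3.9  3.2 -0.1] w 51.1 g 30.0
2.55 16.83 [ 0.6111 -0.0214  0.1185] q6 -23.5 F [-5.   2.6  0.3] w 51.2 g 30.0
3.17 17.65 [ 0.6109 -0.0215  0.1206] q6 -59.0 F [-5.3  1.  -0.3] w 50.7 g 30.0
3.79 18.47 [ 0.611  -0.0217  0.1227] q6 -94.5 F [-5.1  0.4 -0.3] w 51.2 g 30.0
4.10 18.88 [ 0.6111 -0.0218  0.1238] q6 -112.3 F [-5.4 -0.1 -0.8] w 51.1 g 30.0
4.41 19.28 [ 0.6114 -0.0218  0.125 ] q6 -129.9 F [-5.4 -1.8 -0.8] w 51.3 g 30.0
```

```bash
python3 - <<'E'
from h import *
p=ctrl.current_tool_pos()
hit=ctrl.move_l([.611,-.0217,p[2]+.03],vel=.03,contact_N=10);st(f"lift hit={hit}")
s=ctrl.read_camera("scene");cv2.imwrite("pics/v2.png",crop(s,230,140,100,90,6))
E
```

```text
lift hit=False 20.43 [ 0.6109 -0.0217  0.1548] q6 -130.4 F [-1.2  0.5 -1.7] w 51.0 g 30.0
```

View pics/v2.png

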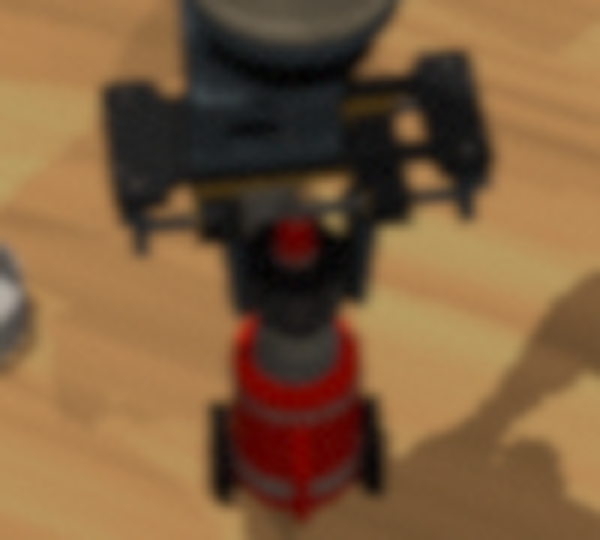

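The cap hangs free in the fingers with the bare grey neck visible below it, near (295,350) in the crop. Next I'll set it on the board.

```bash
python3 - <<'E'
from h import *
B=[.57,.26];Rm=ctrl.current_eef_rot()
ctrl.move_l([.611,-.0217,.22],vel=.15)
ctrl.move_l([*B,.22],vel=.25);ctrl.move_l([*B,.04],vel=.15);st()
print(ctrl.move_l([*B,.012],vel=.02,contact_N=4));st("placed")
ctrl.command_gripper(1.0);st("open")
ctrl.sleep(.3)
ctrl.move_l([*B,.11],vel=.15);st()
s=ctrl.read_camera("scene");t=ctrl.read_camera("top");cv2.imwrite("pics/scene3.png",s);cv2.imwrite("pics/top3.png",t)
cv2.imwrite("pics/v3.png",np.hstack([crop(s,320,170,100,110,4),crop(t,140,180,90,110,4)]))
E
```

```text
23.7 [0.5705 0.2602 0.0408] q6 -103.7 F [-0.8  0.1 -0.5] w 51.2 g 30.0
True
placed 24.64 [0.5698 0.2601 0.0203] q6 -103.7 F [-0.1  1.4  4.5] w 51.6 g 30.0
open 25.4 [0.5695 0.2598 0.0201] q6 -103.7 F [-0.3 -0.2 -0.6] w 91.0 g 0.0
 26.45 [0.5695 0.2598 0.1093] q6 -103.7 F [ 0.2 -0.3  0. ] w 91.1 g 0.0
```

View pics/v3.png

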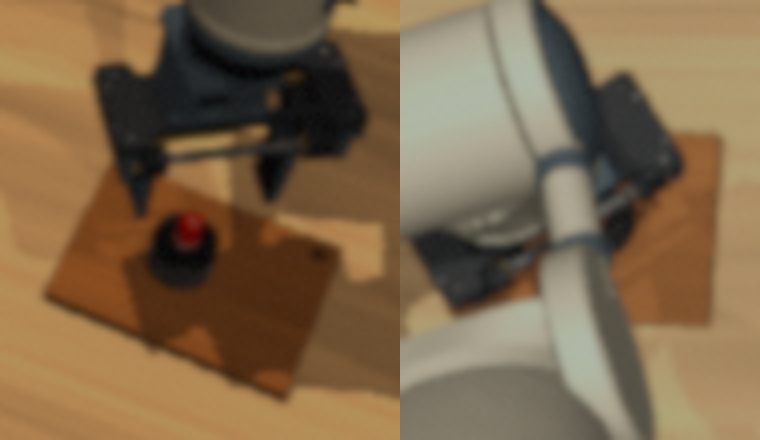

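The cap stands upright on the board with the knob top at about (367,225.5) in the scene view. I'll check that position by ray and then grasp the knob.

```bash
python3 - <<'E'
from h import *
k=onz("scene",367.1,225.0,.075);print(k)
B=[.57,.26]
if np.hypot(*(k[:2]-B))>.012: raise SystemExit("check")
print(ctrl.move_l([*B,.054],vel=.12,contact_N=6));st()
ctrl.command_gripper(0.0);st("grip")
ctrl.move_l([*B,.16],vel=.1);st("up");ctrl.sleep(.2)
T=[.6015,-.2375]
ctrl.move_l([.58,.1,.24],vel=.25);ctrl.move_l([.57,-.1,.24],vel=.25);ctrl.move_l([*T,.16],vel=.2);st()
s=ctrl.read_camera("scene");t=ctrl.read_camera("top")
cv2.imwrite("pics/v4.png",np.hstack([crop(s,190,130,90,100,4),crop(t,320,170,90,100,4)]))
E
```

```text
[0.5716822 0.2595392 0.075    ]
False
 27.17 [0.5702 0.2601 0.0541] q6 -103.7 F [-0.7  0.5 -0.4] w 90.9 g 0.0
grip 28.28 [0.57  0.26  0.054] q6 -103.7 F [-0.2 -0.1 -0.9] w 17.4 g 30.0
up 29.49 [0.5696 0.2599 0.1593] q6 -103.7 F [ 0.2 -1.3 -0.9] w 17.2 g 30.0
 32.47 [ 0.6017 -0.2366  0.1606] q6 -149.5 F [ 0.2  0.7 -1. ] w 16.9 g 30.0
```

View pics/v4.png

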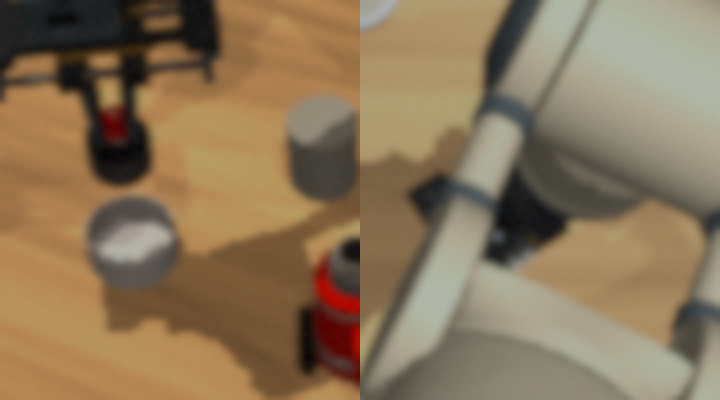

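The cap hangs upright over the tin, its black body near (119,150) in the scene crop and the tin rim near (133,240). I'll check that alignment against the calibration before lowering it.

```bash
python3 - <<'E'
from h import *
T=[.6015,-.2375]
print(proj("scene",[*T,.121]),proj("scene",[*T,.155]),proj("scene",[*T,.036]))
u=219.3;print(onz("scene",u,162.5,.155))
ctrl.move_l([*T,.09],vel=.15)
print(ctrl.move_l([*T,.055],vel=.04,contact_N=4));st()
print(ctrl.move_l([*T,.036],vel=.02,contact_N=4));st("down")
E
```

```text
[219.84365991 170.85296082] [218.57057732 163.69235779] [222.80796419 187.52603944]
[ 0.59602794 -0.23799012  0.155     ]
False
 34.21 [ 0.6017 -0.2376  0.0552] q6 -149.5 F [ 0.8  0.3 -1. ] w 17.0 g 30.0
True
down 34.88 [ 0.6014 -0.2374  0.0419] q6 -149.5 F [-1.2  0.7  8.1] w 17.3 g 30.0
```

TCP is at 0.042 m, as expected with the cap on the tin floor. I'll release and check.

```bash
python3 - <<'E'
from h import *
T=[.6015,-.2375]
ctrl.command_gripper(0.5);st("open")
ctrl.move_l([*T,.2],vel=.12);ctrl.move_l([.45,-.33,.28],vel=.25);ctrl.sleep(.3);st()
s=ctrl.read_camera("scene");t=ctrl.read_camera("top")
cv2.imwrite("pics/v5.png",np.hstack([crop(s,190,130,100,130,4),crop(t,320,170,90,130,4)]))
E
```

```text
open 35.49 [ 0.601  -0.2372  0.0414] q6 -149.5 F [ 0.9  0.8 -0.3] w 45.5 g 0.0
 38.19 [ 0.4504 -0.3295  0.2795] q6 -165.1 F [ 0.7 -0.4  0.2] w 45.2 g 0.0
```

View pics/v5.png

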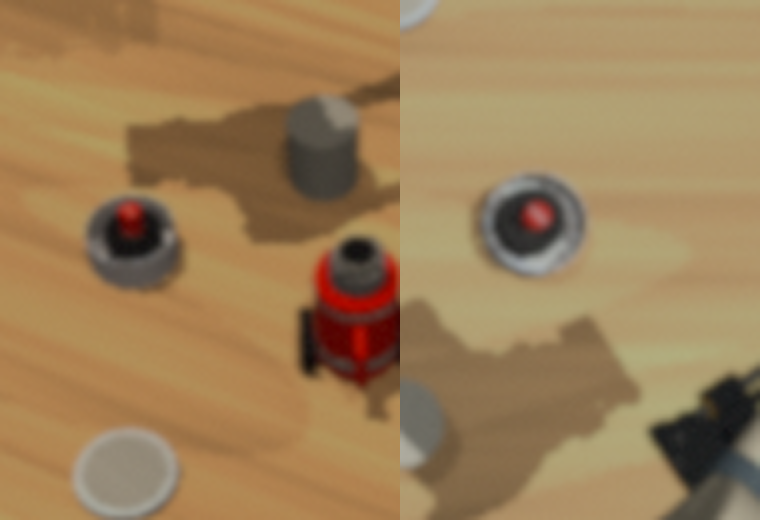

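The cap sits upright in the tin, centred at about (530,222) in the top crop, and the cup is standing mouth down. The arm is clear, so I'll hand in.

```bash
python3 -c "
from bench import ctrl
print(ctrl.sign_off())"
```

```text
the job is handed in; nothing more can be done
None
```

I handed the job in at about 38 s of the 72 s allowed; sign-off gave no verdict, but the last pictures show the cap upright in the tin and the cup standing mouth down on the table, with the arm clear.

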